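# Dial open the blade safe of a packing bench

## Task

Unlock the cutter-blade safe, whose dial reads whichever of its ten marks the crank knob stands over (0 is the long double mark, numbers count up clockwise seen from above): turn the dial clockwise past 5 once and stop on 5 the second time it comes round, then turn it back anticlockwise past 1 once and stop on 1 the second time, never running on by half a mark, and with the dial left on 1 push the bolt's tab fully home towards the dial. Then turn slowly clockwise until the sprung bolt drops into the worn lock's gate, which lies somewhere between 2 and 4, and catches the dial; feel for it, lean the dial against the caught bolt for a moment with about 10 N at the knob to prove that it holds, and do not force it. Let go, leaving the dial caught and the tab home, and the things on the bench and on the safe where they are.

Things in the scene. Friction and masses are not known exactly. Their poses are not given: they have to be found in the camera images.
- safe: grey steel box fixed to the bench, 210 (x) x 280 (y) x 70 mm high, origin at the centre of its underside, z up. In its frame: a steel drum, 68 mm radius, axis at x 0, y +50 mm, rises from the lid (z 70) to z 94 mm, with the dial on top; the bolt's tab stands on the lid at x 0, y -105 mm and slides towards +y
- dial_center (a point): point on the dial's axis at the top face of the dial disc (102 mm above the safe's underside; disc 104 mm across, with a hub 28 mm across and 6 mm high); does not turn
- zero_mark (a point): the 0 mark: long double stroke on the drum's rim, 61 mm from the dial's axis in the safe's -x direction. Ten strokes stand every 36 degrees, counted 0 to 9 clockwise seen from above; the 5 stroke is thicker
- knob_top (a point): top centre of the crank knob: upright black cylinder, 22 mm across, 36 mm tall, 45 mm from the dial's axis, its underside 4 mm and its top 40 mm above the dial disc. It spins freely on its pin, so a gripper holding it need not turn with the dial. An aluminium pointer bar runs out under it from the hub
- dial (a joint): dial angle in rad, growing clockwise seen from above, counted on over full turns (not wrapped); at A the knob stands at the safe's -x turned clockwise by A: 0 over mark 0, 0.6283 per mark. Starts at 0.5 to 2.7, so 5 is passed at 3.14, stopped on at 9.42; then 1 is passed at 6.91, stopped on at 0.63. Gate: 1.885 +- 0.45, play +- 0.08. Friction (2 N at the knob) holds it where left; no end stops
- tab (a joint): travel of the bolt's tab in m: 0 drawn back, 0.030 fully home against its stop, towards the dial (safe's +y). Stays where it is left; takes about 7 N to slide, up to 11 N once the bolt's spring bears on the wheel
- tab_top (a point): top centre of the tab: upright steel plate 40 mm wide (safe's x), 14 mm thick (safe's y), its top 51 mm above the lid, free to pinch or push down to 10 mm above the lid; on a foot 52 x 30 mm and 7 mm high
- bolt: brass bar 8 mm wide, 10 mm high, along the safe's y axis from the tab into the drum, with a flange 22 mm wide, 20 mm high on the way. Carried by the tab on a spring (2 to 3.5 N towards the dial); origin on the lid under the tab's centre when the spring is relaxed. Once in the gate its side catches the dial's hidden wheel, 40 mm from the axis. 10 N at the knob, less friction, is 9 N on it; over 18 N damages it
- bolt_tip (a point): tip of the bolt, inside the drum. Its y in the safe's frame: -12 mm with the tab drawn back; +10 mm with the tab home but the bolt still held back on the wheel, riding on it as the dial turns; +18 mm when the gate has come round and the bolt has dropped in
- tape_roll: bystander, loose: roll of clear tape, 52 mm across, 22 mm high, lying on the safe's lid beside the tab; origin at the centre of its underside
- glove_box: bystander, loose: white glove box 120 x 230 x 75 mm high; origin at the centre of its underside
- small_carton: bystander, loose: closed cardboard carton 120 x 160 x 90 mm high; origin at the centre of its underside
- sanitizer: bystander, loose: bottle 60 mm across, 150 mm tall; origin at the centre of its underside
- tape_dispenser: bystander, loose: hand tape dispenser 150 x 55 mm, about 80 mm high; origin at the centre of its underside
- label_roll: bystander, loose: roll of paper labels 70 mm across, 60 mm high; origin at the centre of its underside
- scraper: bystander, loose: flat grey scraper 30 x 90 x 14 mm, lying on the safe's lid in front of the tab; origin at the centre of its underside

How it is judged:
On the way, in this order (a step that is already met when the one before it is completed fails the run):
1. the dial, turned clockwise past 5 once, has stopped on 5 the second time round (value of joint dial between 9.205 and 9.645 rad and velocity of joint dial between -0.15 and 0.15 rad/s), for 0.2 s.
2. the dial, turned back anticlockwise past 1 once, has stopped on 1 the second time round (value of joint dial between 0.408 and 0.848 rad and velocity of joint dial between -0.15 and 0.15 rad/s), for 0.2 s.
3. with the dial on 1, the bolt's tab has been pushed fully home (value of joint dial between 0.328 and 0.928 rad and value of joint tab above 0.027 m), for 0.2 s.
4. the bolt has dropped into the gate and the dial has been leaned against it, over 5 N on the bolt (y of bolt_tip in the frame of safe above 0.0145 m and contact force between bolt and anything else above 5 N and value of joint dial between 1.265 and 2.505 rad), for 0.1 s.
At the end, for the whole second after the job is handed in: the tab is home (over 26 of its 30 mm), the bolt is dropped into the gate (its tip over 14.5 mm along the safe's y axis), the dial is at rest, caught at 1.885 +- 0.62 rad (between marks 2 and 4) (y of bolt_tip in the frame of safe above 0.0145 m and value of joint tab above 0.026 m and value of joint dial between 1.265 and 2.505 rad and velocity of joint dial between -0.15 and 0.15 rad/s); the robot touches nothing.
It fails at once if the dial ran on clockwise past the second 5 by more than half a mark (value of joint dial above 9.825 rad).
It fails at once if the dial ran on anticlockwise past the second 1 by more than half a mark (value of joint dial below 0.228 rad).
It fails at once if the bolt was forced (over 18 N on it) (contact force between bolt and anything else above 18 N).
It fails at once if a bystander on the bench or the safe was moved by more than 20 mm (distance of any of tape_roll, glove_box, small_carton, sanitizer, tape_dispenser, label_roll, scraper from where it was at the start of the episode above 0.02 m).
It also fails if it takes over 72 s, if anything falls off the work surface, if the arm or the gripper's body presses on something with over 40 N, if the wrist force passes 120 N, or if a joint passes its speed limit or range.

## Robot

A 6-joint arm with a two-finger parallel gripper is mounted at the origin on the work surface. World frame = base frame: x ahead of the robot, y to its left, z up, the work surface at z = 0. Lengths are in m, angles in rad, forces in N, time in s.
With the tool pointing down it reaches from about 0.25 to 0.725 m from the base axis. Payload 4 kg.
Tool frame: the origin (TCP) lies at the very end of the fingers, on their centre line; the grasp point (between the pads) lies 19 mm behind it; z points along the fingers, y is the direction in which the jaws open and shut (so a half turn about z gives the same grasp; the last joint's range is limited). The gripper opens to 85 mm and grips with 20 to 120 N. Pads are 22 mm wide; open, the fingers measure 114 mm over their backs; the gripper's body (76 mm by 85 mm) begins 54 mm behind the grasp point. The pads swing forward as they close: fully open they stand 13 mm farther back than shut.
Start: joints at [1.148, 0.241, 0.005, 1.335, 0, 1.571], TCP at [0.205, 0.456, 0.231] pointing down, gripper open.
Joint ranges: [-2.72, 2.72], [-1.05, 1.87], [-1.09, 1.28], [-1.99, 2.15], [-1.42, 1.44], [-3.14, 3.14]. Speed limits (rad/s): [2.79, 2.79, 3.14, 3.14, 3.14, 3.14].

## Interface

Orientations are given as a unit quaternion [x, y, z, w].
In Python, from workcell import bot gives the robot as it stands.
- The arm moves only by the shell command python3 -m crank 'ROWS'. ROWS is JSON, a list that holds one entry, the list of rows, each a list of 5 numbers: the shift along the tool's x, y, z in mm, then the turn about the tool's z in degrees, then the closure in counts, from 0 (fully open) to 255 (shut). In form: [[[tx, ty, tz, turn, grip], ...]]. A call has 1 to 12 rows; each row shifts and turns the pose as measured when the row begins, along the tool's axes as they then stand; what a row does not reach is not made up. A row lasts 1/8 s, in which the tool goes at most 62.5 mm and 10.7 degrees, less where a joint would pass 70% of its speed; a pose out of reach is approached as far as the arm can. A call is refused whole if a number of a shift passes 62.5 or a number of a turn 10.7, either way. A call with a gripper value outside its range is refused whole. The fingers move at their own pace and stop on an object; the grip force is fixed at half the most. Time passes only in rows, so rows that do not move let the fingers close. It gives the time, the measured TCP pose, the force and the opening at its end, in the units of the state.
- bot.get_obs(): the state, without advancing time (a new reading comes with each control period).
- bot.camera(name): name is "scene" or "side" or "wrist"; returns a dict with "img" (420x560x3 uint8, blue, green, red), "depth" (420x560 float32, m along the optical axis (not along the pixel's ray), 0 where there is no reading), "fx", "fy", "cx", "cy" (pixels), "R" (3x3) and "t" (3): a world point X has camera coordinates R X + t; the wrist camera has in their place "T_tool_cam" (4x4, takes a point from camera to tool coordinates, whose origin is the TCP and whose axes are the flange's). Camera axes: x right, y down, z forward; pixel columns grow to the right and rows downward; lengths in m; the calibration is good to about 2 mm. A picture is of the moment at which its call begins: read the wrist's pose just before it.
- bot.job_done(): hands the job in, once; it reports no verdict.
The state is a dict: "clock": time; "joint_pos": joint angles; "joint_vel": joint speeds; "tau": joint torques, N m; "eef_pos": TCP position; "tool_rot": TCP orientation; "ft_force": force on the tool from outside, world axes, zero at the start; "ft_torque": the same for the moment, N m; "grip_width": finger opening in m.
Only numpy, scipy, OpenCV 4.12 (cv2) and the standard library are available. Lean on these libraries where they do the work, as an engineer would, in place of code of your own. Each camera call takes 0.05 s, during which the arm holds its last target.

## Working session

There is one attempt and no reset: what is moved stays moved. The work goes in short steps, Python scripts to look and compute and a shell command to move; the robot and the scene stay as the last step left them, time stands still between calls to the robot, and variables do not carry over. Pictures are saved under pics/ and viewed, and the job is handed in when it is done.

```bash
ls; mkdir -p pics; python3 - <<'E'
from workcell import bot
import cv2
o=bot.get_obs()
print(o)
for n in ("scene","side","wrist"):
    c=bot.camera(n); cv2.imwrite(f"pics/{n}0.png",c["img"])
    print(n,c["fx"],c["cx"],c["cy"],c.get("R"),c.get("t"),c.get("T_tool_cam"))
E
```

```text
pics
{'clock': 0.0, 'joint_pos': array([1.14801172e+00, 2.41412338e-01, 3.71043327e-03, 1.33520474e+00,
       2.28649143e-06, 1.57081199e+00]), 'joint_vel': array([-3.39830940e-05,  9.26783904e-06,  5.22350793e-04, -5.61868325e-04,
        1.71463715e-04, -1.31173433e-03]), 'tau': array([ 8.38149663e-04, -3.72317362e+01,  2.52408957e+01,  1.70253601e-02,
       -7.26198391e-05, -2.00897688e-05]), 'eef_pos': array([0.20488705, 0.4553906 , 0.23040802]), 'tool_rot': array([ 2.09828954e-01,  9.77737540e-01, -1.03143023e-03, -2.22504132e-04]), 'ft_force': array([-0.00183029,  0.30211339, -0.91181896]), 'ft_torque': array([ 0.02870321, -0.0275453 ,  0.02059036]), 'grip_width': 0.08515498488783942}
scene 411.5428794945084 280.10129434152566 203.9203307752786 [[-0.53057867  0.84761999 -0.00516097]
 [ 0.53457563  0.32988698 -0.77807678]
 [-0.6578109  -0.41558987 -0.62814798]] [ 0.29016073 -0.23600651  1.44612548] None
side 443.6138821623992 280.4218456925035 210.5948300354984 [[ 0.74676015 -0.66462108  0.02506172]
 [-0.37542316 -0.45232636 -0.80898598]
 [ 0.54900521  0.59470975 -0.58729345]] [-0.4114178   0.34697528  0.80534363] None
wrist 360.76368904670005 280.7477851606318 208.11849482050644 None None [[-1.92392632e-04 -9.50895276e-01 -3.09512741e-01  7.93238245e-02]
 [ 9.99999894e-01 -5.32980422e-05 -4.57854349e-04  3.16409882e-04]
 [ 4.18875115e-04 -3.09512796e-01  9.50895185e-01 -1.42892691e-01]
 [ 0.00000000e+00  0.00000000e+00  0.00000000e+00  1.00000000e+00]]
```

View pics/scene0.png

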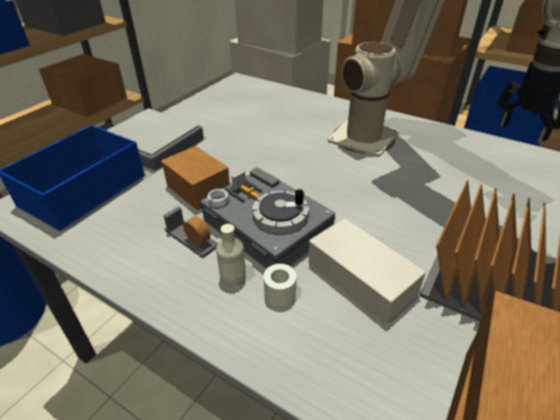

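View pics/side0.png

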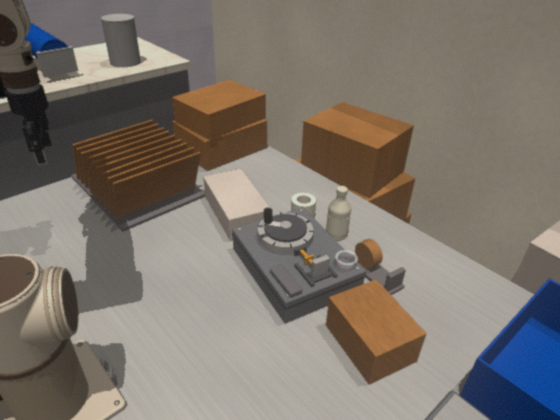

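View pics/wrist0.png

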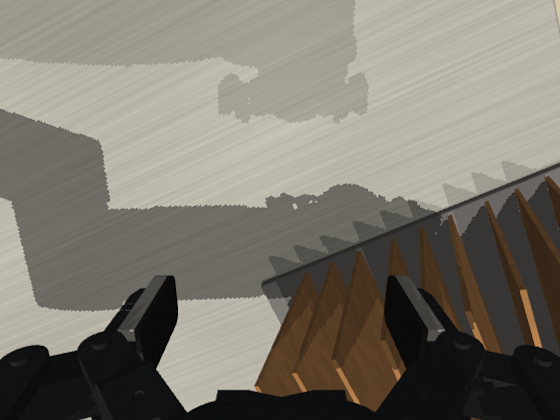

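The scene view shows the safe with the dial at about (281,208) and the black knob at (299,197). The side view has the dial at (286,231), knob at (268,215) and tab at (318,266). I'll enlarge both and triangulate.

```bash
cat > h.py <<'E'
import numpy as np, cv2
from workcell import bot
from scipy.spatial.transform import Rotation as Rn
def cam(n):
    o=bot.get_obs(); c=bot.camera(n)
    if n=="wrist":
        T=np.eye(4); T[:3,:3]=Rn.from_quat(o["tool_rot"]).as_matrix(); T[:3,3]=o["eef_pos"]
        T=T@c["T_tool_cam"]; c["Rw"]=T[:3,:3]; c["o"]=T[:3,3]
    else:
        c["Rw"]=c["R"].T; c["o"]=-c["R"].T@c["t"]
    return c
def ray(c,u,v):
    d=c["Rw"]@np.array([(u-c["cx"])/c["fx"],(v-c["cy"])/c["fy"],1.]); return c["o"],d
def plane(c,u,v,z):
    o,d=ray(c,u,v); return o+d*(z-o[2])/d[2]
def tri(c1,p1,c2,p2):
    o1,d1=ray(c1,*p1); o2,d2=ray(c2,*p2)
    A=np.stack([d1,-d2],1); s=np.linalg.lstsq(A,o2-o1,rcond=None)[0]
    a=o1+d1*s[0]; b=o2+d2*s[1]; return (a+b)/2,np.linalg.norm(a-b)
def proj(c,X):
    p=c["Rw"].T@(np.asarray(X)-c["o"]); return np.array([c["cx"]+c["fx"]*p[0]/p[2],c["cy"]+c["fy"]*p[1]/p[2]])
def crop(c,x0,y0,w,h,k,name):
    cv2.imwrite(name,cv2.resize(c["img"][y0:y0+h,x0:x0+w],None,fx=k,fy=k,interpolation=cv2.INTER_CUBIC))
E
python3 - <<'E'
from h import *
c=cam("scene"); crop(c,195,150,150,120,5,"pics/s1.png")
d=cam("side"); crop(d,225,190,150,120,5,"pics/d1.png")
E
```

```text
(no output)
```

View pics/s1.png

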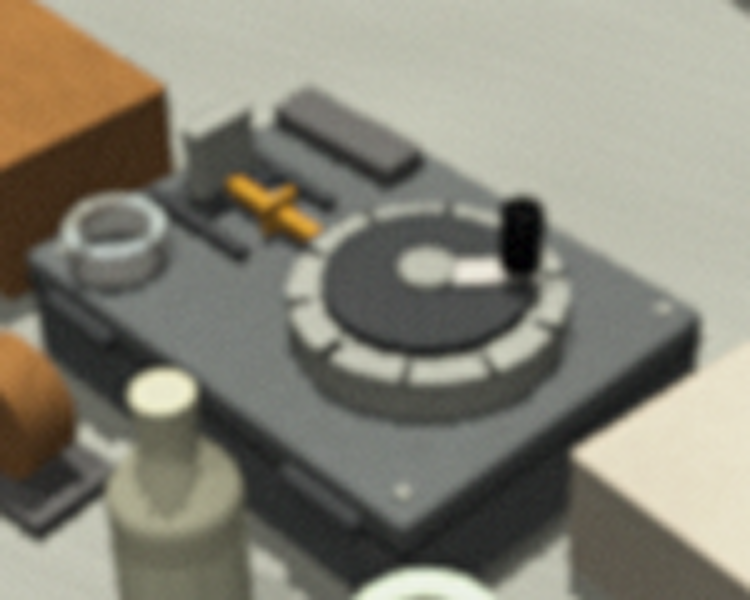

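View pics/d1.png

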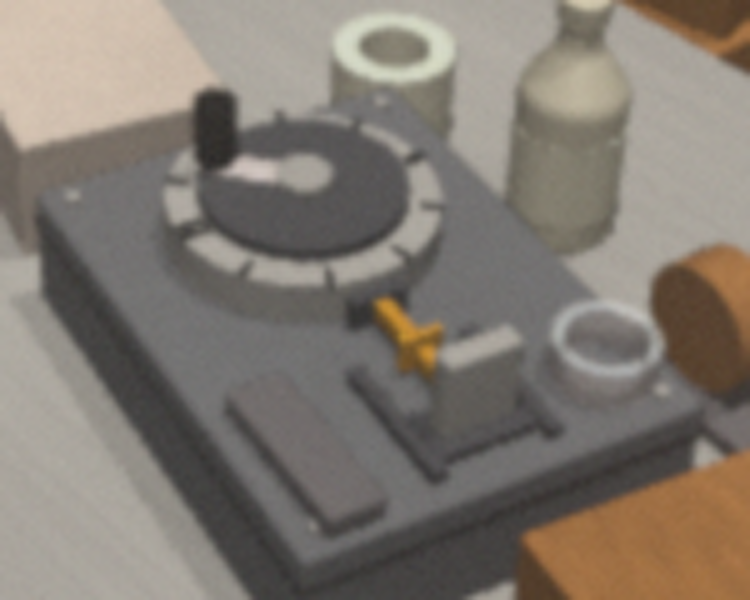

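```bash
python3 - <<'E'
from h import *
np.set_printoptions(precision=4,suppress=True)
c=cam("scene"); d=cam("side")
S=lambda x,y:(195+x/5,150+y/5); D=lambda x,y:(225+x/5,190+y/5)
P={"knob":(S(522,205),D(215,98)),"hub":(S(427,260),D(306,168)),"tab":(S(221,126),D(480,345)),
"lidA":(S(310,88),D(300,585)),"lidB":(S(697,318),D(40,195)),"lidC":(S(403,528),D(385,95)),"lidD":(S(38,250),D(702,408)),
"bottle":(S(163,390),D(585,5)),"taperoll":(S(117,225),D(608,335)),"labelroll":((280,272),D(395,45))}
for k,(a,b) in P.items(): print(k,*tri(c,a,d,b))
E
```

```text
knob [0.5561 0.0582 0.1419] 0.0033144550549613757
hub [0.581  0.0203 0.1098] 0.004551688628953486
tab [ 0.5488 -0.1264  0.1154] 0.005746937071448645
lidA [ 0.4317 -0.1482  0.0649] 0.0032373403123078233
lidB [0.5027 0.1302 0.0659] 0.00241735904533747
lidC [0.6987 0.0823 0.0642] 0.0023014874608059976
lidD [ 0.6351 -0.1857  0.0674] 0.008555353779236172
bottle [ 0.7499 -0.0042  0.145 ] 0.0036118576671751814
taperoll [ 0.6191 -0.1418  0.0908] 0.005771793194594458
labelroll [0.7355 0.1148 0.0641] 0.005744256841936582
```

The heights check out: knob 0.142, hub 0.110, tab 0.115 to 0.121, lid 0.066. Safe yaw is about -13°, the dial is near (0.58, 0.02), and A is about 0.76. Next I move over the dial for a wrist view.

```bash
python3 -m crank '[[[-50,-24,-12,0,0],[-52,-24,-8,0,0],[-52,-24,-6,0,0],[-52,-24,-4,0,0],[-52,-24,-3,0,0],[-52,-24,-3,0,0],[-52,-24,-3,0,0],[-52,-24,-3,0,0],[-52,-24,0,0,0],[-52,-24,0,0,0],[0,0,0,-10.5,0],[0,0,0,0,0]]]'
python3 - <<'E'
from h import *
o=bot.get_obs();print(o["eef_pos"],Rn.from_quat(o["tool_rot"]).as_matrix(),o["clock"])
c=cam("wrist"); cv2.imwrite("pics/w1.png",c["img"])
E
```

```text
clock: 1.85
eef_pos: [0.5931, 0.0124, 0.2733]
tool_rot: [0.116, 0.993, 0.001, 0.002]
ft_force: [0.0, 0.9, 0.8]
grip_width: 0.0859
[0.59312021 0.0123532  0.27327671] [[-0.97306925  0.23048912  0.00331711]
 [ 0.2304963   0.9730712   0.00197126]
 [-0.00277343  0.00268276 -0.99999256]] 1.85
```

View pics/w1.png

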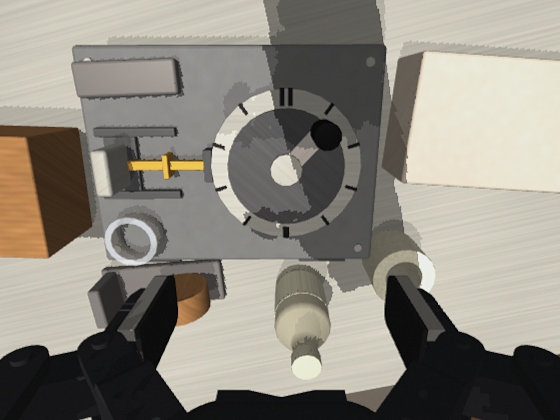

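Wrist view: hub (286,170), 0 mark (286,97), 5 mark (286,232), knob top (326,135), tab (112,169). The image is well aligned with the safe.

```bash
cat > m.py <<'E'
from h import *
np.set_printoptions(precision=4,suppress=True)
E
python3 - <<'E'
from m import *
c=cam("wrist"); 
g=cv2.cvtColor(c["img"],cv2.COLOR_BGR2GRAY)
m=((g<25).astype(np.uint8)*255); m[220:]=0
for ct in cv2.findContours(m,0,2)[0]:
    a=cv2.contourArea(ct)
    if a>25: print("dark",a,cv2.minEnclosingCircle(ct), cv2.fitEllipse(ct)[0] if len(ct)>5 else "")
crop(c,200,80,180,170,4,"pics/w1c.png")
for n,p,z in (("hub",(286,170),.108),("zero",(286,97),.094),("five",(286,232),.094),("knob",(327,134),.142),("tab",(104,169),.121)):
    X=plane(c,*p,z); print(n,X)
d=c["depth"]
print("depths",[(p,float(d[p[1],p[0]])) for p in ((286,170),(327,130),(104,169),(350,70))])
E
```

```text
dark 677.5 ((325.0, 135.0), 16.278919219970703) (325.7635803222656, 134.68472290039062)
dark 34.0 ((290.0, 96.5), 8.558721542358398) 
dark 34.0 ((282.0, 96.5), 8.558721542358398) 
hub [0.5812 0.0205 0.108 ]
zero [0.5225 0.0344 0.094 ]
five [0.6431 0.0063 0.094 ]
knob [0.5543 0.0577 0.142 ]
tab [ 0.5426 -0.1259  0.121 ]
depths [((286, 170), 0.3127293586730957), ((327, 130), 0.2684718668460846), ((104, 169), 0.2995825707912445), ((350, 70), 0.3229024410247803)]
```

View pics/w1c.png

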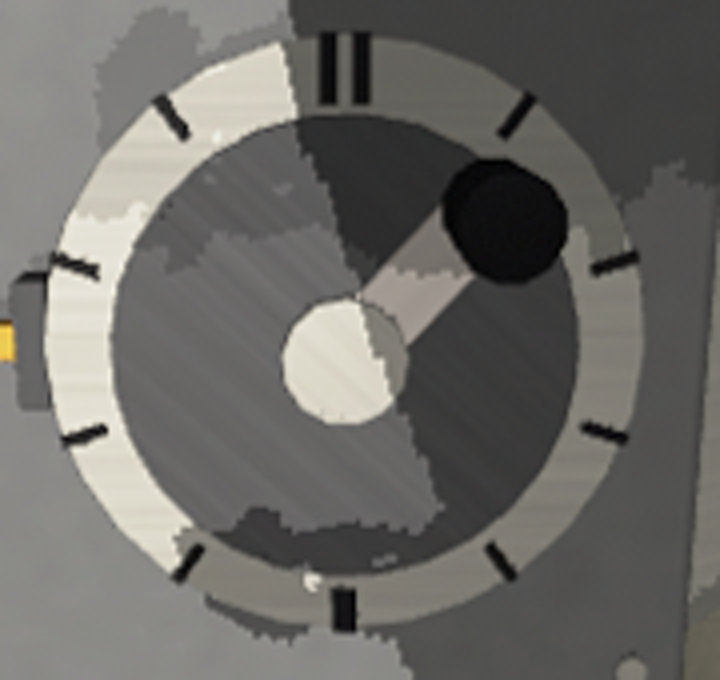

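```bash
python3 - <<'E'
from m import *
c=cam("wrist"); o=bot.get_obs(); R=Rn.from_quat(o["tool_rot"]).as_matrix()
K=plane(c,328.3,136.8,.142); H=plane(c,286.2,170.2,.108)
print(K,H,"knob in tool mm",R.T@(K-o["eef_pos"])*1e3)
v=R.T@(K-H); print("A",np.arctan2(v[1],v[0]),np.hypot(v[0],v[1]))
E
```

```text
[0.5563 0.0589 0.142 ] [0.5812 0.0213 0.108 ] knob in tool mm [ 46.0759  35.5257 131.6932]
A 0.7592977474756375 0.04510183033749242
```

```bash
python3 -m crank '[[[23,18,35,0,0],[23,17.5,35,0,0],[0,0,0,0,0]]]'
python3 - <<'E'
from m import *
c=cam("wrist"); cv2.imwrite("pics/w2.png",c["img"]); o=bot.get_obs(); R=Rn.from_quat(o["tool_rot"]).as_matrix()
print(proj(c,[.5563,.0589,.142]),proj(c,[.5812,.0213,.108]),"knob in tool",R.T@(np.array([.5563,.0589,.142])-o["eef_pos"])*1e3)
E
```

```text
clock: 2.38
eef_pos: [0.5544, 0.0618, 0.2032]
tool_rot: [0.116, 0.993, 0.001, 0.003]
ft_force: [0.5, -0.3, 0.0]
grip_width: 0.0853
[276.1971 231.6448] [234.3207 256.1464] knob in tool [ 0.6452 -2.7931 63.5241]
```

View pics/w2.png

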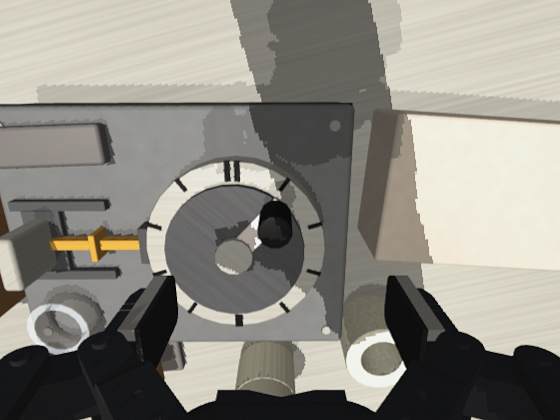

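Seen from the second place, the knob top (about (275,231)) and hub (234,257) fall where predicted, so the heights hold. I descend and grip.

```bash
python3 -m crank '[[[0.6,-2.8,30,0,0],[0,0,30,0,0],[0,0,25,0,0],[0,0,0,0,0]]]'
python3 - <<'E'
from m import *
o=bot.get_obs(); R=Rn.from_quat(o["tool_rot"]).as_matrix()
print("knob in tool",R.T@(np.array([.5563,.0589,.142])-o["eef_pos"])*1e3,o["ft_force"])
E
```

```text
clock: 2.92
eef_pos: [0.5667, 0.0589, 0.1288]
tool_rot: [0.118, 0.993, 0.003, 0.016]
ft_force: [-0.3, 0.6, 0.4]
grip_width: 0.0853
knob in tool [  9.6908  -2.3124 -13.5587] [-0.3397  0.6163  0.4256]
```

```bash
python3 -m crank '[[[0,0,0,0,0]]]'; python3 - <<'E'
from m import *
o=bot.get_obs();print(o["joint_pos"],o["joint_vel"],o["eef_pos"],Rn.from_quat(o["tool_rot"]).as_matrix())
E
```

```text
clock: 3.05
eef_pos: [0.5687, 0.0589, 0.1311]
tool_rot: [0.118, 0.993, 0.004, 0.018]
ft_force: [-0.9, -0.2, -0.2]
grip_width: 0.0854
[ 0.1035  0.4128 -0.0198  1.1007 -0.0008  0.3402] [-0.0026  0.0023  0.013   0.0076 -0.0022  0.0024] [0.5687 0.0589 0.1311] [[-0.9715  0.2343  0.0374]
 [ 0.2345  0.9721  0.0031]
 [-0.0356  0.0118 -0.9993]]
```

```bash
python3 -m crank '[[[6,-1,0,0,0],[6,-1,0,0,0],[0,0,0,0,0]]]'; python3 - <<'E'
from m import *
o=bot.get_obs();R=Rn.from_quat(o["tool_rot"]).as_matrix();print(R,o["eef_pos"])
print("knob in tool",R.T@(np.array([.5563,.0589,.142])-o["eef_pos"])*1e3,o["ft_force"])
E
```

```text
clock: 3.42
eef_pos: [0.5581, 0.0598, 0.1344]
tool_rot: [0.118, 0.993, 0.004, 0.021]
ft_force: [-0.6, -0.2, -0.6]
grip_width: 0.0853
[[-0.9711  0.2347  0.0436]
 [ 0.2351  0.972   0.0036]
 [-0.0415  0.0137 -0.999 ]] [0.5581 0.0598 0.1344]
knob in tool [ 1.1795 -1.1877 -7.6867] [-0.556  -0.2127 -0.6451]
```

```bash
python3 -m crank '[[[0,0,0,0,0],[0,0,0,0,0]]]'; python3 -m crank '[[[0,-1,5,0,0],[0,0,5,0,0]]]';  python3 -m crank '[[[0,0,0,0,0]]]'
```

```text
clock: 3.68
eef_pos: [0.5582, 0.0599, 0.1349]
tool_rot: [0.118, 0.993, 0.004, 0.022]
ft_force: [0.7, 0.1, -1.0]
grip_width: 0.0849
clock: 3.92
eef_pos: [0.5587, 0.0589, 0.1245]
tool_rot: [0.118, 0.993, 0.005, 0.022]
ft_force: [0.8, 0.7, 1.1]
grip_width: 0.0855
clock: 4.05
eef_pos: [0.5582, 0.0588, 0.1236]
tool_rot: [0.118, 0.993, 0.004, 0.021]
ft_force: [-0.8, -0.1, -0.2]
grip_width: 0.0853
```

```bash
python3 -m crank '[[[1.5,0,5,0,0],[0,0,4.5,0,0],[0,0,0,0,120],[0,0,0,0,180],[0,0,0,0,255],[0,0,0,0,255]]]'; python3 - <<'E'
from m import *
c=cam("wrist"); cv2.imwrite("pics/w3.png",c["img"])
E
```

```text
clock: 4.8
eef_pos: [0.5574, 0.0586, 0.1136]
tool_rot: [0.118, 0.993, 0.004, 0.022]
ft_force: [1.3, -1.8, 0.6]
grip_width: 0.0201
```

View pics/w3.png

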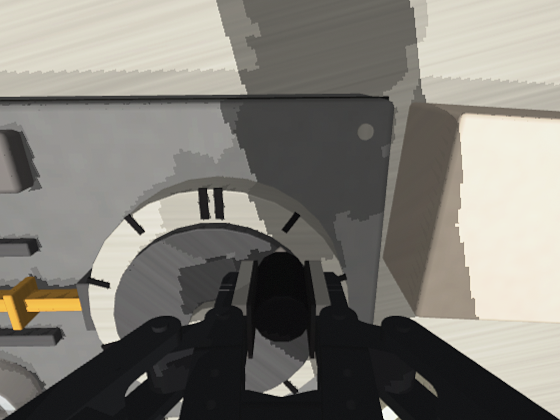

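The knob is pinched between the pads (width 20 mm). Now a helper that gives the dial angle and the next arc shifts.

```bash
cat > a.py <<'E'
from m import *
import json,os,sys
from scipy.optimize import least_squares
# usage: a.py step_deg n zref
o=bot.get_obs(); R=Rn.from_quat(o["tool_rot"]).as_matrix()
th=np.radians(166.7)   # direction of 0 mark in world
g=o["eef_pos"]-0.019*R[:,2]
L=json.load(open("log.json")) if os.path.exists("log.json") else []
L.append([float(x) for x in g]+[float(o["clock"])]); json.dump(L,open("log.json","w"))
P=np.array(L)[:,:2]
C0=np.array([.5815,.0208])
r=least_squares(lambda c:np.r_[np.hypot(*(P-c).T)-.045,(c-C0)*.1],C0)
C=r.x
a=np.unwrap(th-np.arctan2(P[:,1]-C[1],P[:,0]-C[0])); a=a-2*np.pi*round((a[0]-.76)/(2*np.pi))
A=a[-1]; print("C",C,"rad",np.hypot(*(P[-1]-C))*1e3,"A %.3f"%A,"z %.4f"%o["eef_pos"][2],"F",o["ft_force"],"w %.4f"%o["grip_width"],"t",o["clock"],"tilt",R[:2,2])
st=np.radians(float(sys.argv[1])); n=int(sys.argv[2]); p=g.copy(); f=float(sys.argv[3]) if len(sys.argv)>3 else 1
for i in range(n):
    A2=A+st*(i+1); q=np.array([C[0]+.045*np.cos(th-A2),C[1]+.045*np.sin(th-A2),.1326])
    d=R.T@(q-p)*1e3; p=q; print("%.3f: %.1f, %.1f, %.1f"%(A2,*d))
print("joints",o["joint_pos"])
E
python3 a.py 15 8
```

```text
C [0.5813 0.0211] rad 45.002997090616454 A 0.755 z 0.1135 F [-0.5448 -2.342   0.8023] w 0.0201 t 4.85 tilt [0.0439 0.0022]
1.017: -9.1, 7.5, 0.4
1.279: -10.7, 4.9, 0.5
1.541: -11.6, 1.9, 0.5
1.802: -11.7, -1.1, 0.5
2.064: -11.0, -4.1, 0.4
2.326: -9.6, -6.8, 0.3
2.588: -7.5, -9.1, 0.2
2.850: -4.9, -10.7, 0.1
joints [ 0.1062  0.4026 -0.0857  1.0386 -0.0025  0.3437]
```

```bash
python3 -m crank '[[[-9.1,7.5,0.4,0,255],[-10.7,4.9,0.5,0,255],[-11.6,1.9,0.5,0,255],[-11.7,-1.1,0.5,0,255]]]'; python3 a.py 18 10
```

```text
clock: 5.35
eef_pos: [0.6026, 0.0601, 0.1135]
tool_rot: [0.119, 0.993, 0.002, 0.02]
ft_force: [-5.3, -5.7, 6.0]
grip_width: 0.0202
C [0.5805 0.0205] rad 44.98911282947766 A 1.833 z 0.1135 F [-5.2627 -5.7374  6.0029] w 0.0202 t 5.35 tilt [ 0.0393 -0.0016]
2.147: -12.9, -5.6, 0.3
2.461: -10.5, -9.4, 0.3
2.775: -7.1, -12.2, 0.2
3.089: -3.0, -13.8, 0.0
3.403: 1.4, -14.0, -0.2
3.718: 5.6, -12.9, -0.3
4.032: 9.4, -10.5, -0.4
4.346: 12.1, -7.1, -0.5
4.660: 13.7, -3.0, -0.6
4.974: 14.0, 1.4, -0.5
joints [ 0.1022  0.489   0.0527  1.0956 -0.0056  0.34  ]
```

```bash
python3 -m crank '[[[-12.9,-5.6,0.3,0,255],[-10.5,-9.4,0.3,0,255],[-7.1,-12.2,0.2,0,255],[-3,-13.8,0,0,255],[1.4,-14,-0.2,0,255],[5.6,-12.9,-0.3,0,255]]]'; python3 a.py 18 10
```

```text
clock: 6.1
eef_pos: [0.6154, -0.0089, 0.1135]
tool_rot: [0.116, 0.993, 0.008, 0.018]
ft_force: [0.1, 3.9, 1.6]
grip_width: 0.0198
C [0.5807 0.0205] rad 45.0798554418142 A 3.626 z 0.1135 F [0.0898 3.8759 1.5861] w 0.0198 t 6.1 tilt [0.037  0.0114]
3.940: 8.5, -11.2, -0.6
4.254: 11.5, -8.1, -0.5
4.568: 13.4, -4.2, -0.5
4.882: 14.1, 0.2, -0.5
5.196: 13.3, 4.5, -0.4
5.511: 11.3, 8.4, -0.2
5.825: 8.1, 11.5, -0.0
6.139: 4.2, 13.4, 0.1
6.453: -0.2, 14.1, 0.3
6.767: -4.5, 13.3, 0.4
joints [-0.0204  0.5089  0.086   1.1112  0.0121  0.2125]
```

```bash
python3 -m crank '[[[8.5,-11.2,-0.6,0,255],[11.5,-8.1,-0.5,0,255],[13.4,-4.2,-0.5,0,255],[14.1,0.2,-0.5,0,255],[13.3,4.5,-0.4,0,255],[11.3,8.4,-0.2,0,255],[8.1,11.5,0,0,255]]]'; python3 a.py 18 10
```

```text
clock: 6.98
eef_pos: [0.5379, 0.0078, 0.1135]
tool_rot: [0.118, 0.993, 0.007, 0.024]
ft_force: [3.5, -2.0, -1.9]
grip_width: 0.0201
C [0.5804 0.0204] rad 45.26464016230713 A 5.766 z 0.1135 F [ 3.5466 -2.0053 -1.9368] w 0.0201 t 6.975 tilt [0.0483 0.0085]
6.080: 4.8, 13.3, -0.0
6.394: 0.7, 14.1, 0.2
6.708: -3.7, 13.6, 0.4
7.022: -7.7, 11.8, 0.6
7.336: -10.9, 8.8, 0.7
7.651: -13.1, 5.0, 0.7
7.965: -14.0, 0.7, 0.6
8.279: -13.6, -3.7, 0.5
8.593: -11.8, -7.7, 0.4
8.907: -8.8, -11.0, 0.2
joints [ 0.01    0.3586 -0.1531  1.0106  0.008   0.2464]
```

```bash
python3 -m crank '[[[4.8,13.3,0,0,255],[0.7,14.1,0.2,0,255],[-3.7,13.6,0.4,0,255],[-7.7,11.8,0.6,0,255],[-10.9,8.8,0.7,0,255],[-13.1,5,0.7,0,255]]]'; python3 a.py 18 7
```

```text
clock: 7.72
eef_pos: [0.5825, 0.0656, 0.1135]
tool_rot: [0.118, 0.993, -0.001, 0.023]
ft_force: [-2.6, -7.5, 4.5]
grip_width: 0.0203
C [0.5804 0.0205] rad 45.21992809958493 A 7.650 z 0.1135 F [-2.6314 -7.5111  4.4612] w 0.0203 t 7.725 tilt [ 0.0451 -0.0065]
7.964: -14.1, 0.5, 0.5
8.278: -13.6, -3.6, 0.6
8.592: -11.8, -7.7, 0.5
8.906: -8.9, -10.9, 0.4
9.220: -5.0, -13.1, 0.2
9.535: -0.7, -14.1, -0.0
9.849: 3.6, -13.6, -0.2
joints [ 0.1182  0.4494 -0.0119  1.0655 -0.0117  0.3555]
```

```bash
python3 -m crank '[[[-14.1,0.5,0.5,0,255],[-13.6,-3.6,0.6,0,255],[-11.8,-7.7,0.5,0,255],[-8.9,-10.9,0.4,0,255]]]'; python3 a.py 10 4
```

```text
clock: 8.22
eef_pos: [0.6226, 0.0378, 0.1135]
tool_rot: [0.116, 0.993, 0.002, 0.018]
ft_force: [-2.5, 1.8, 3.7]
grip_width: 0.02
C [0.5804 0.0205] rad 44.99610871836011 A 8.797 z 0.1135 F [-2.5276  1.8256  3.6965] w 0.0200 t 8.225 tilt [ 0.0359 -0.0002]
8.972: -4.0, -6.7, 0.0
9.146: -2.8, -7.3, 0.0
9.321: -1.5, -7.7, -0.0
9.495: -0.1, -7.8, -0.1
joints [ 0.0619  0.5252  0.1134  1.1232 -0.0024  0.2943]
```

```bash
python3 -m crank '[[[-4,-6.7,0,0,255],[-2.8,-7.3,0,0,255],[-1.5,-7.7,0,0,255],[0,0,0,0,255]]]'; python3 a.py 5 2
python3 - <<'E'
from m import *
for n,b in (("wrist",(140,100,280,210)),("scene",(235,165,90,80)),("side",(240,195,90,80))):
    c=cam(n); crop(c,*b,2.5 if n=="wrist" else 6,f"pics/{n}4.png")
E
```

```text
clock: 8.72
eef_pos: [0.6256, 0.0132, 0.1135]
tool_rot: [0.116, 0.993, 0.003, 0.017]
ft_force: [-2.4, -0.3, 3.4]
grip_width: 0.02
C [0.5804 0.0205] rad 45.065456716037716 A 9.355 z 0.1135 F [-2.4187 -0.2899  3.373 ] w 0.0200 t 8.725 tilt [0.0352 0.0012]
9.442: -0.0, -3.9, -0.1
9.530: 0.2, -3.9, -0.0
joints [0.0209 0.5294 0.1205 1.1267 0.0004 0.2541]
```

View pics/wrist4.png

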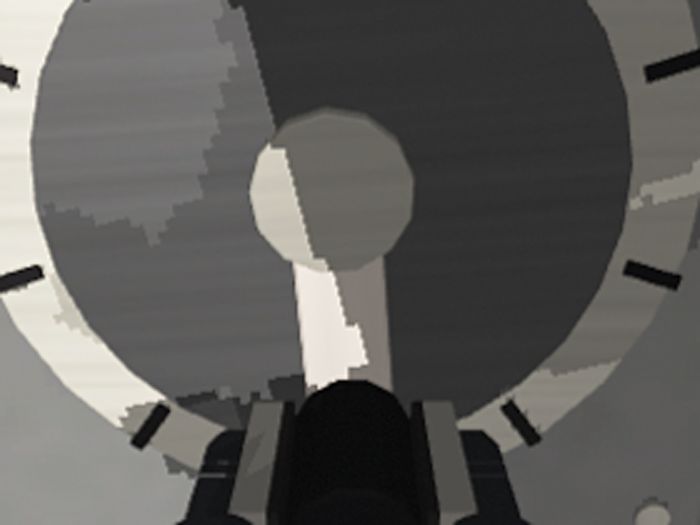

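View pics/scene4.png

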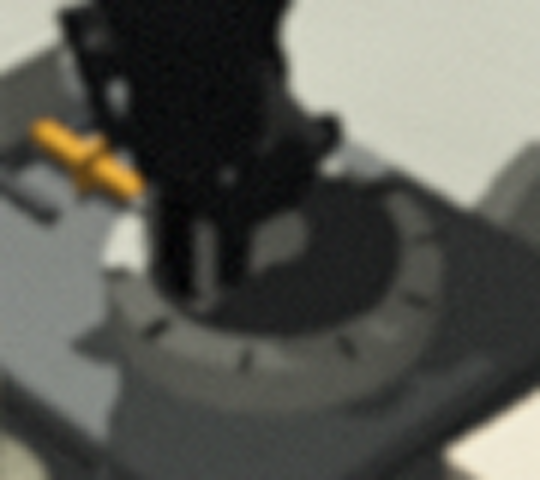

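View pics/side4.png

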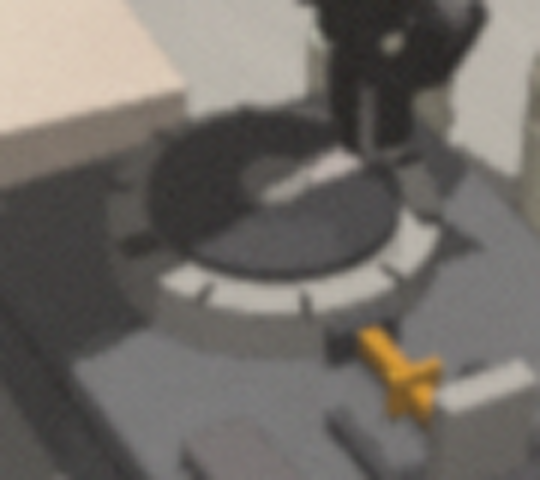

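The wrist view shows the pointer almost at 5 (about 0.07 rad short), agreeing with the kinematics. I nudge it 3 mm and dwell.

```bash
python3 -m crank '[[[0,-3,0,0,255],[0,0,0,0,255],[0,0,0,0,255],[0,0,0,0,255]]]'; python3 a.py -18 8
```

```text
clock: 9.38
eef_pos: [0.6251, 0.0109, 0.1135]
tool_rot: [0.116, 0.993, 0.003, 0.018]
ft_force: [-2.4, -0.0, 2.6]
grip_width: 0.0203
C [0.5804 0.0205] rad 45.05350032837431 A 9.407 z 0.1135 F [-2.3908 -0.0439  2.6232] w 0.0203 t 9.375 tilt [0.0359 0.0009]
9.093: 2.5, 13.9, -0.0
8.779: 6.6, 12.4, -0.1
8.465: 10.1, 9.8, -0.3
8.150: 12.6, 6.2, -0.4
7.836: 13.9, 2.0, -0.5
7.522: 13.9, -2.4, -0.5
7.208: 12.4, -6.6, -0.5
6.894: 9.8, -10.1, -0.4
joints [0.0173 0.528  0.1181 1.125  0.0003 0.2493]
```

```bash
python3 -m crank '[[[2.5,13.9,0,0,255],[6.6,12.4,-0.1,0,255],[10.1,9.8,-0.3,0,255],[12.6,6.2,-0.4,0,255],[13.9,2,-0.5,0,255],[13.9,-2.4,-0.5,0,255]]]'; python3 a.py -18 8
```

```text
clock: 10.12
eef_pos: [0.5766, 0.0654, 0.1135]
tool_rot: [0.117, 0.993, -0.002, 0.021]
ft_force: [3.7, -8.0, 0.8]
grip_width: 0.0202
C [0.5804 0.0206] rad 45.20827126745594 A 7.520 z 0.1135 F [ 3.6597 -7.9507  0.8145] w 0.0202 t 10.125 tilt [ 0.0413 -0.0082]
7.206: 12.3, -6.9, -0.6
6.892: 9.7, -10.2, -0.4
6.578: 6.1, -12.7, -0.3
6.264: 1.9, -13.9, -0.1
5.950: -2.5, -13.9, 0.1
5.635: -6.7, -12.4, 0.3
5.321: -10.2, -9.7, 0.4
5.007: -12.7, -6.1, 0.5
joints [ 0.1197  0.4415 -0.0242  1.0651 -0.013   0.3534]
```

```bash
python3 -m crank '[[[12.3,-6.9,-0.6,0,255],[9.7,-10.2,-0.4,0,255],[6.1,-12.7,-0.3,0,255],[1.9,-13.9,-0.1,0,255],[-2.5,-13.9,0.1,0,255],[-6.7,-12.4,0.3,0,255],[-10.2,-9.7,0.4,0,255]]]'; python3 a.py -18 8
```

```text
clock: 11.0
eef_pos: [0.545, -0.0065, 0.1135]
tool_rot: [0.113, 0.993, 0.002, 0.022]
ft_force: [-0.7, 2.5, 2.9]
grip_width: 0.0201
C [0.5804 0.0205] rad 45.193586529001514 A 5.410 z 0.1135 F [-0.7434  2.5207  2.9411] w 0.0201 t 11.0 tilt [ 0.0442 -0.0004]
5.096: -12.2, -7.2, 0.3
4.782: -13.7, -3.2, 0.6
4.467: -14.0, 1.2, 0.6
4.153: -13.0, 5.4, 0.6
3.839: -10.7, 9.2, 0.5
3.525: -7.3, 12.0, 0.4
3.211: -3.2, 13.7, 0.3
2.897: 1.2, 14.0, 0.1
joints [-0.0121  0.3745 -0.1289  1.0232  0.0002  0.2151]
```

```bash
python3 -m crank '[[[-12.2,-7.2,0.3,0,255],[-13.7,-3.2,0.6,0,255],[-14,1.2,0.6,0,255],[-13,5.4,0.6,0,255],[-10.7,9.2,0.5,0,255],[-7.3,12,0.4,0,255],[-3.2,13.7,0.3,0,255]]]'; python3 a.py -18 8
```

```text
clock: 11.88
eef_pos: [0.6241, 0.0065, 0.1134]
tool_rot: [0.114, 0.993, 0.006, 0.015]
ft_force: [-8.7, -0.1, 8.8]
grip_width: 0.0202
C [0.5804 0.0205] rad 45.30832336025394 A 3.227 z 0.1134 F [-8.6513 -0.134   8.8039] w 0.0202 t 11.875 tilt [0.0312 0.0091]
2.913: 1.3, 14.1, -0.0
2.599: 5.3, 13.1, 0.1
2.285: 9.0, 10.8, -0.1
1.971: 11.9, 7.5, -0.2
1.657: 13.6, 3.4, -0.3
1.342: 14.0, -1.0, -0.4
1.028: 13.1, -5.2, -0.5
0.714: 10.8, -9.0, -0.4
joints [0.0061 0.5295 0.1204 1.1305 0.0089 0.235 ]
```

```bash
python3 -m crank '[[[1.3,14.1,0,0,255],[5.3,13.1,0.1,0,255],[9,10.8,-0.1,0,255],[11.9,7.5,-0.2,0,255],[13.6,3.4,-0.3,0,255],[14,-1,-0.4,0,255]]]'; python3 a.py -10 5
```

```text
clock: 12.62
eef_pos: [0.5858, 0.0651, 0.1136]
tool_rot: [0.115, 0.993, 0.004, 0.02]
ft_force: [3.3, -0.4, 1.0]
grip_width: 0.0202
C [0.5804 0.0205] rad 44.804551065041395 A 1.442 z 0.1136 F [ 3.2746 -0.3847  0.9909] w 0.0202 t 12.625 tilt [0.0407 0.0042]
1.268: 7.7, -1.5, -0.4
1.093: 7.2, -3.0, -0.3
0.919: 6.6, -4.2, -0.3
0.744: 5.8, -5.3, -0.3
0.569: 4.8, -6.2, -0.3
joints [ 0.1108  0.4576  0.0017  1.074  -0.0003  0.3422]
```

```bash
python3 -m crank '[[[7.7,-1.5,-0.4,0,255],[7.2,-3,-0.3,0,255],[6.6,-4.2,-0.3,0,255],[5.8,-5.3,-0.3,0,255],[0,0,0,0,255]]]'; python3 a.py -5 5
python3 - <<'E'
from m import *
for n,b in (("wrist",(140,100,280,250)),):
    c=cam(n); crop(c,*b,2.4,f"pics/{n}5.png")
E
```

```text
clock: 13.25
eef_pos: [0.5531, 0.0557, 0.1136]
tool_rot: [0.116, 0.993, 0.003, 0.02]
ft_force: [1.3, -3.3, 1.9]
grip_width: 0.0202
C [0.5804 0.0205] rad 45.04238322646711 A 0.666 z 0.1136 F [ 1.2601 -3.2563  1.922 ] w 0.0202 t 13.25 tilt [0.0411 0.0007]
0.579: 2.2, -3.2, -0.2
0.491: 2.0, -3.4, -0.1
0.404: 1.7, -3.5, -0.1
0.317: 1.4, -3.7, -0.1
0.230: 1.1, -3.8, -0.1
joints [ 0.1023  0.3964 -0.095   1.0384 -0.0035  0.3346]
```

View pics/wrist5.png

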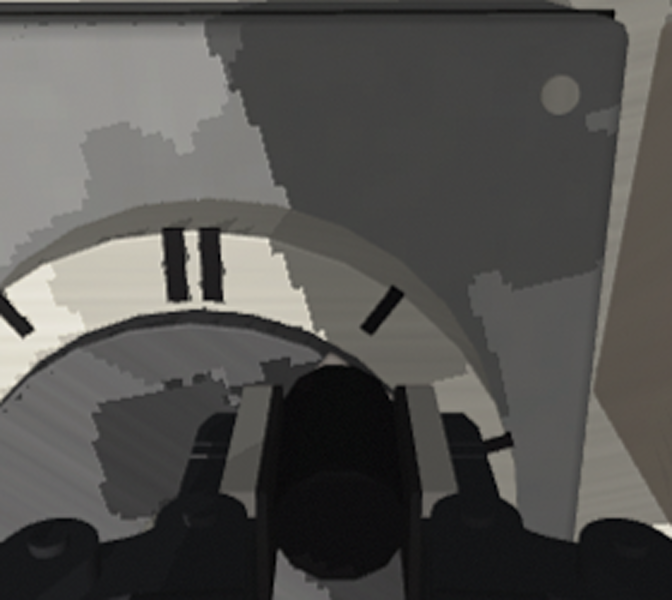

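The dial is on 1 (A about 0.67). I dwell, release, lift and look.

```bash
python3 -m crank '[[[0,0,0,0,255],[0,0,0,0,255],[0,0,0,0,100],[0,0,0,0,0],[0,0,0,0,0],[0,0,0,0,0]]]';python3 -m crank '[[[0,0,-12,0,0],[0,0,-15,0,0],[0,0,-15,0,0],[0,0,-15,0,0],[-10,-30,-20,0,0],[-20,-40,-15,0,0],[-20,-40,-10,0,0],[0,0,0,0,0]]]'
python3 - <<'E'
from m import *
c=cam("wrist"); cv2.imwrite("pics/w6.png",c["img"]); o=bot.get_obs(); print(Rn.from_quat(o["tool_rot"]).as_matrix())
E
```

```text
clock: 14.05
eef_pos: [0.5506, 0.0579, 0.1118]
tool_rot: [0.115, 0.993, 0.004, 0.017]
ft_force: [0.7, -0.0, -0.2]
grip_width: 0.0853
clock: 15.05
eef_pos: [0.5733, -0.0634, 0.2273]
tool_rot: [0.114, 0.993, 0.005, 0.022]
ft_force: [0.5, 0.4, -0.4]
grip_width: 0.0855
[[-0.9737  0.2237  0.044 ]
 [ 0.2242  0.9745  0.0057]
 [-0.0416  0.0154 -0.999 ]]
```

View pics/w6.png

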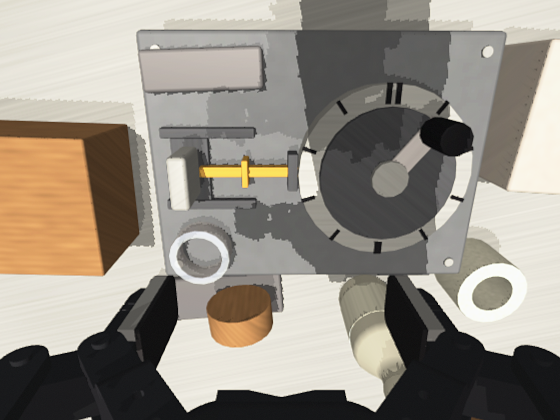

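```bash
python3 - <<'E'
from m import *
c=cam("wrist"); crop(c,140,110,160,120,4.5,"pics/w6t.png"); crop(c,320,70,160,190,3,"pics/w6k.png")
c=cam("scene");crop(c,215,150,60,60,9,"pics/s6t.png")
c=cam("side");crop(c,290,230,70,70,8,"pics/d6t.png")
E
```

```text
(no output)
```

View pics/w6t.png

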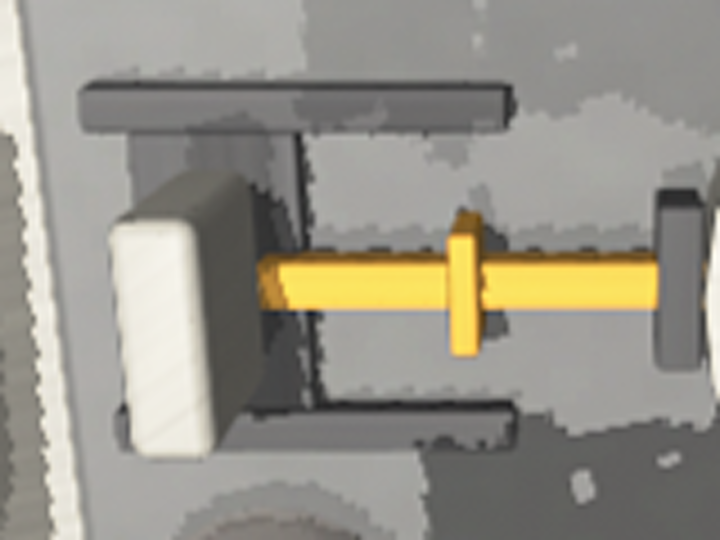

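View pics/w6k.png

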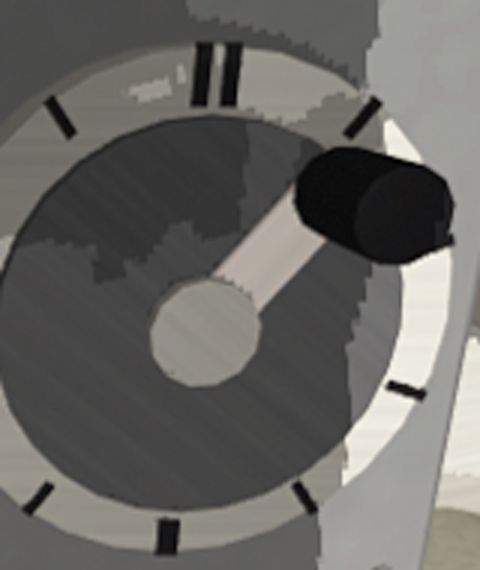

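View pics/d6t.png

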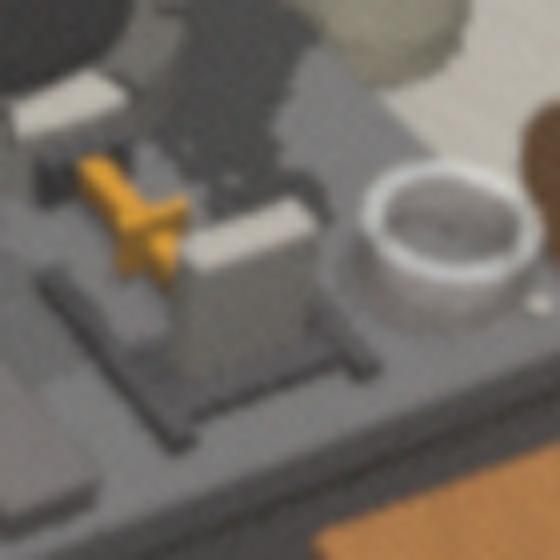

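```bash
python3 - <<'E'
from m import *
c=cam("wrist"); d=cam("side"); s=cam("scene"); o=bot.get_obs(); R=Rn.from_quat(o["tool_rot"]).as_matrix()
K=plane(c,455,141.7,.142); H=plane(c,388.3,180.7,.108); v=K-H
print("hub",H,"knob",K,"A",np.radians(166.7)-np.arctan2(v[1],v[0]),np.hypot(*v[:2]))
T,e=tri(c,(176.2,185.1),d,(321.2,259.4)); print("tab tri",T,e, "plane",plane(c,176.2,185.1,.121))
C=np.array([.5804,.0205]); th=np.radians(-13.3); ys=np.array([-np.sin(th),np.cos(th)])
print("expected tab",C-.155*ys, "tool", R.T@(T-o["eef_pos"])*1e3)
print(o["joint_pos"])
E
```

```text
hub [0.5785 0.0225 0.108 ] knob [0.5509 0.0574 0.142 ] A 0.669055171514989 0.04449302173525253
tab tri [ 0.5469 -0.1297  0.116 ] 0.004660809859734324 plane [ 0.5437 -0.1266  0.121 ]
expected tab [ 0.5447 -0.1303] tool [ 12.6936 -75.6692 106.997 ]
[-0.1091  0.3612  0.153   1.3238  0.0105  0.1127]
```

Dial angle confirmed at 0.669 from the picture, and the two-view tab is near (0.545,-0.129), where the safe geometry puts it. Going above the tab.

```bash
python3 -m crank '[[[4,-19,5,0,0],[4,-19,10,0,0],[4,-19,10,0,0],[2,-18,10,0,0],[0,0,10,0,0],[0,0,10,0,0],[0,0,0,0,0]]]'
python3 - <<'E'
from m import *
c=cam("wrist"); cv2.imwrite("pics/w7.png",c["img"]); o=bot.get_obs(); R=Rn.from_quat(o["tool_rot"]).as_matrix()
T=np.array([.545,-.129,.121]);print(R[:,2],"tab in tool",R.T@(T-o["eef_pos"])*1e3,proj(c,T))
E
```

```text
clock: 16.27
eef_pos: [0.5397, -0.1337, 0.162]
tool_rot: [0.111, 0.994, 0.005, 0.017]
ft_force: [-0.4, 0.1, 0.0]
grip_width: 0.0857
[ 0.0366  0.0067 -0.9993] tab in tool [-2.3416  5.0193 41.7581] [289.56   246.0009]
```

View pics/w7.png

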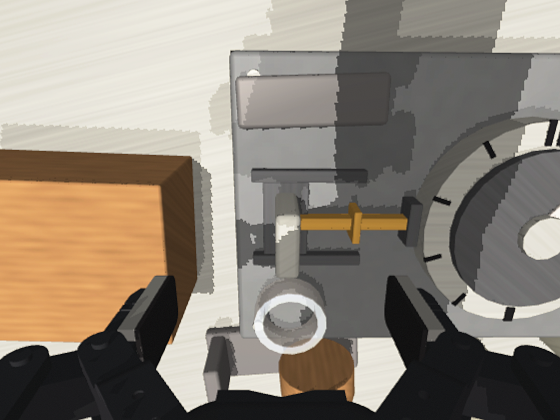

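```bash
python3 -m crank '[[[-1,3,10,0,0],[-1,2,10,0,0],[0,0,10,0,0],[0,0,10,0,0],[0,0,10,0,0],[0,0,5,0,0],[0,0,0,0,0]]]'
python3 - <<'E'
from m import *
o=bot.get_obs(); R=Rn.from_quat(o["tool_rot"]).as_matrix()
T=np.array([.545,-.129,.111]);print(R[:,2],"tab in tool",R.T@(T-o["eef_pos"])*1e3,o["eef_pos"])
E
```

```text
clock: 17.2
eef_pos: [0.5464, -0.1272, 0.104]
tool_rot: [0.109, 0.994, 0.005, 0.018]
ft_force: [0.0, 0.4, 0.4]
grip_width: 0.0854
[ 0.0373  0.0069 -0.9993] tab in tool [ 0.6904 -1.9412 -7.0329] [ 0.5464 -0.1272  0.104 ]
```

```bash
python3 -m crank '[[[0.5,-2,3,0,60],[0,0,0,0,140],[0,0,0,0,200],[0,0,0,0,255],[0,0,0,0,255]]]'
python3 - <<'E'
from m import *
c=cam("wrist"); cv2.imwrite("pics/w8.png",c["img"]); o=bot.get_obs(); print(o["eef_pos"],o["ft_force"],o["grip_width"])
E
```

```text
clock: 17.82
eef_pos: [0.5461, -0.13, 0.1021]
tool_rot: [0.11, 0.994, 0.005, 0.019]
ft_force: [-0.3, 0.8, -0.5]
grip_width: 0.0127
[ 0.5461 -0.13    0.1021] [-0.2286 -0.1349  0.2863] 0.01245232993052161
```

View pics/w8.png

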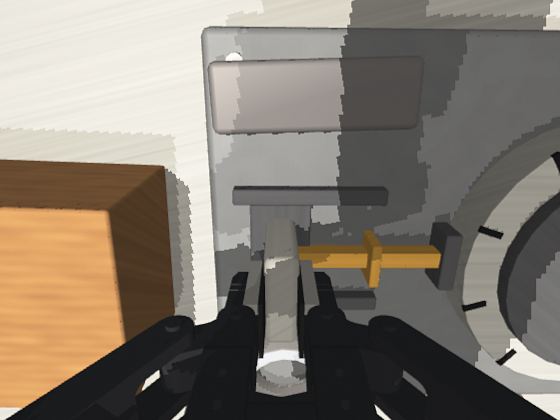

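```bash
python3 -m crank '[[[0,5,0,0,255],[0,5,0,0,255],[0,5,0,0,255],[0,5,0,0,255],[0,4,0,0,255]]]'; python3 -m crank '[[[0,2,0,0,255]]]'; python3 -m crank '[[[0,2,0,0,255]]]'
```

```text
clock: 18.5
eef_pos: [0.5492, -0.1169, 0.1021]
tool_rot: [0.114, 0.993, -0.006, 0.018]
ft_force: [-3.0, -7.1, 0.5]
grip_width: 0.0124
clock: 18.62
eef_pos: [0.5493, -0.1166, 0.1021]
tool_rot: [0.115, 0.993, -0.008, 0.018]
ft_force: [-1.2, -6.7, 0.8]
grip_width: 0.0124
clock: 18.75
eef_pos: [0.5493, -0.1163, 0.1021]
tool_rot: [0.115, 0.993, -0.01, 0.018]
ft_force: [-1.1, -6.3, 0.2]
grip_width: 0.0125
```

```bash
python3 -m crank '[[[0,6,0,0,255],[0,6,0,0,255],[0,5,0,0,255]]]'; python3 -m crank '[[[0,5,0,0,255]]]'
```

```text
clock: 19.12
eef_pos: [0.5518, -0.1054, 0.1022]
tool_rot: [0.117, 0.993, -0.015, 0.017]
ft_force: [-3.5, -9.7, 0.6]
grip_width: 0.0129
clock: 19.25
eef_pos: [0.5525, -0.1029, 0.1021]
tool_rot: [0.118, 0.993, -0.017, 0.017]
ft_force: [-2.1, -9.6, 0.7]
grip_width: 0.0123
```

```bash
python3 -m crank '[[[0,5,0,0,255],[0,5,0,0,255]]]'; python3 - <<'E'
from m import *
o=bot.get_obs(); R=Rn.from_quat(o["tool_rot"]).as_matrix(); print(R[:,2],o["eef_pos"],o["ft_force"])
c=cam("wrist"); cv2.imwrite("pics/w9.png",c["img"])
E
```

```text
clock: 19.5
eef_pos: [0.5529, -0.1014, 0.1021]
tool_rot: [0.12, 0.992, -0.025, 0.016]
ft_force: [-5.2, -18.9, 1.5]
grip_width: 0.0123
[ 0.0255 -0.0543 -0.9982] [ 0.5529 -0.1014  0.1021] [ -5.1669 -18.8823   1.469 ]
```

View pics/w9.png

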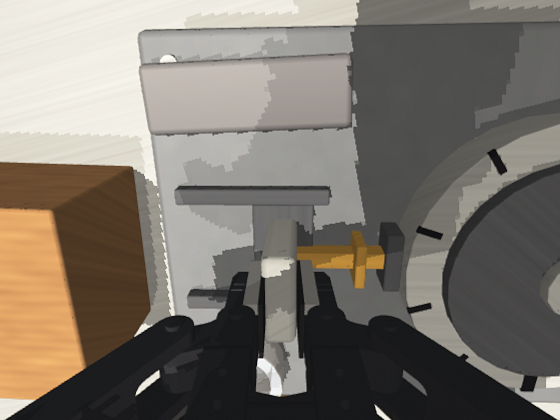

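Force rose to 19 N with no more travel, about 30 mm in all, so the tab is against its stop. I relax, open and lift.

```bash
python3 -m crank '[[[0,0,0,0,255],[0,0,0,0,255],[0,0,0,0,100],[0,0,0,0,0],[0,0,0,0,0],[0,0,-10,0,0],[0,0,-15,0,0],[0,0,-15,0,0],[0,0,-20,0,0],[0,0,-20,0,0],[0,0,0,0,0]]]'; python3 - <<'E'
from m import *
o=bot.get_obs(); R=Rn.from_quat(o["tool_rot"]).as_matrix(); print(R,o["eef_pos"],o["ft_force"],o["joint_pos"])
c=cam("wrist"); cv2.imwrite("pics/w10.png",c["img"])
E
```

```text
clock: 20.92
eef_pos: [0.5525, -0.0961, 0.1901]
tool_rot: [0.119, 0.992, -0.025, 0.019]
ft_force: [0.2, 0.2, 0.2]
grip_width: 0.0858
[[-0.9708  0.2378  0.032 ]
 [ 0.236   0.9703 -0.0533]
 [-0.0437 -0.0442 -0.9981]] [ 0.5525 -0.0961  0.1901] [0.2203 0.1994 0.2249] [-0.1462  0.3494  0.0446  1.2266 -0.0481  0.0923]
```

View pics/w10.png

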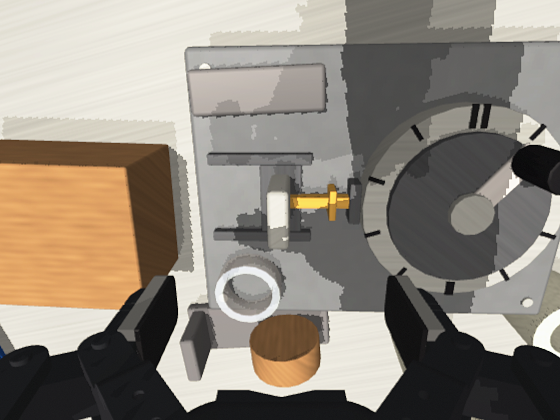

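```bash
python3 - <<'E'
from m import *
c=cam("wrist"); crop(c,240,150,130,110,5.5,"pics/w10t.png")
d=cam("side"); crop(d,280,220,80,80,8,"pics/d10.png")
E
```

```text
(no output)
```

View pics/w10t.png

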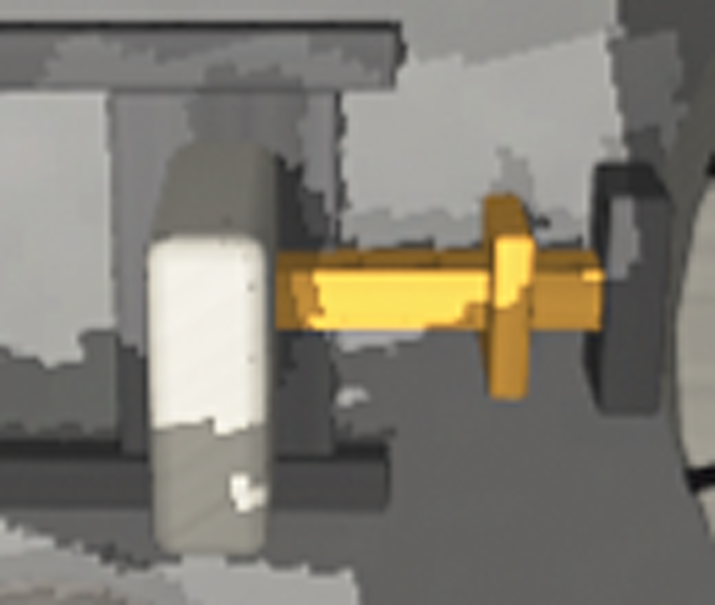

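View pics/d10.png

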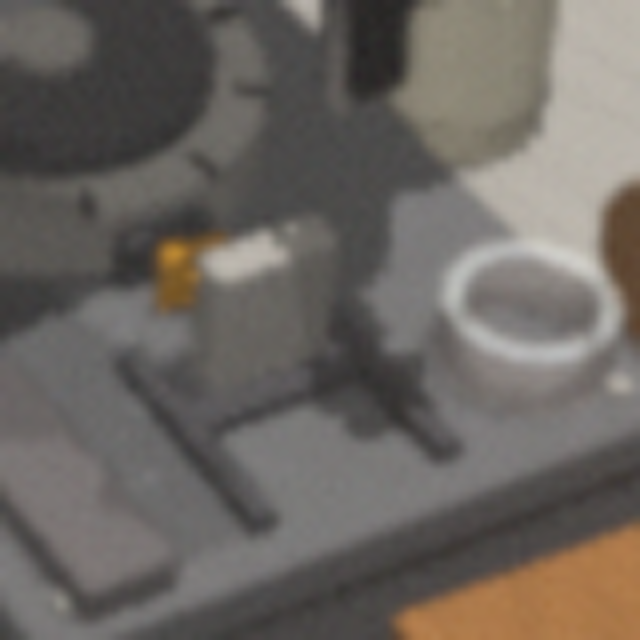

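```bash
python3 - <<'E'
from m import *
c=cam("wrist"); d=cam("side"); o=bot.get_obs(); R=Rn.from_quat(o["tool_rot"]).as_matrix()
T1,e=tri(c,(278,221.8),d,(312.8,250.6)); P=plane(c,278,221.8,.121)
T0=np.array([.5469,-.1297,.116]);P0=np.array([.5437,-.1266,.121]); y=np.array([.230,.973,0])
print(T1,e,(T1-T0)@y,P,(P-P0)@y)
d0=plane(d,321.2,259.4,.121);d1=plane(d,312.8,250.6,.121);print("side plane",(d1-d0)@y)
th=np.radians(166.7)-.667; G=np.array([.5804+.045*np.cos(th),.0205+.045*np.sin(th),.1326])
print("knob grasp",G,"target TCP",G+.019*R[:,2],"tool delta",R.T@(G+.019*R[:,2]-o["eef_pos"])*1e3)
E
```

```text
[ 0.5512 -0.1009  0.12  ] 0.002335629873594628 0.02898227089155347 [ 0.5497 -0.1002  0.121 ] 0.02705066723393042
side plane 0.0325947722050893
knob grasp [0.5524 0.0557 0.1326] target TCP [0.5529 0.0547 0.1136] tool delta [ 35.6345 149.9701  64.6359]
```

```bash
python3 -m crank '[[[3.6,15,0,0,0],[3.6,15,0,0,0],[3.6,15,0,0,0],[3.6,15,0,0,0],[3.6,15,0,0,0],[3.6,15,0,0,0],[3.6,15,0,0,0],[3.6,15,0,0,0],[3.6,15,0,0,0],[2,12,0,0,0],[0,0,0,0,0]]]'; python3 - <<'E'
from m import *
o=bot.get_obs(); R=Rn.from_quat(o["tool_rot"]).as_matrix(); G=np.array([.5524,.0557,.1326])
print(R,R.T@(G+.019*R[:,2]-o["eef_pos"])*1e3)
E
```

```text
clock: 22.55
eef_pos: [0.5507, 0.0675, 0.1759]
tool_rot: [0.118, 0.993, -0.024, 0.014]
ft_force: [0.1, -0.8, -0.4]
grip_width: 0.0853
[[-0.9717  0.2351  0.0214]
 [ 0.2338  0.971  -0.0511]
 [-0.0328 -0.0446 -0.9985]] [-2.9985 -9.0757 62.9027]
```

```bash
python3 -m crank '[[[-1.5,-4.5,0,0,0],[-1.5,-4.5,5,0,0],[0,0,8,0,0],[0,0,8,0,0],[0,0,8,0,0],[0,0,8,0,0],[0,0,0,0,0]]]'; python3 - <<'E'
from m import *
o=bot.get_obs(); R=Rn.from_quat(o["tool_rot"]).as_matrix(); G=np.array([.5524,.0557,.1326])
print(R[:,2],R.T@(G+.019*R[:,2]-o["eef_pos"])*1e3)
c=cam("wrist"); cv2.imwrite("pics/w11.png",c["img"])
E
```

```text
clock: 23.42
eef_pos: [0.5516, 0.0532, 0.1359]
tool_rot: [0.12, 0.992, -0.025, 0.013]
ft_force: [-0.4, -0.6, 0.9]
grip_width: 0.0853
[ 0.0191 -0.0521 -0.9985] [-0.0457  2.7561 22.185 ]
```

View pics/w11.png

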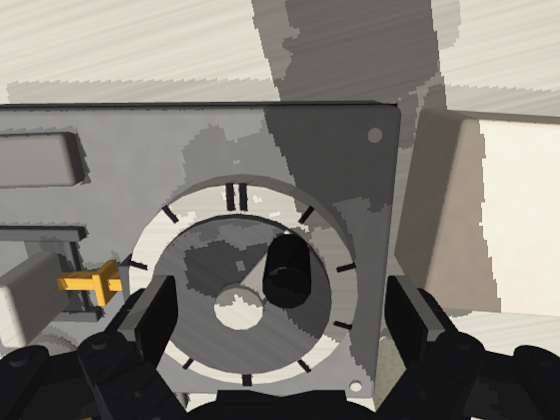

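```bash
python3 -m crank '[[[0,2.7,8,0,0],[0,0,8,0,0],[0,0,5.5,0,0],[0,0,0,0,100],[0,0,0,0,180],[0,0,0,0,255],[0,0,0,0,255]]]'; python3 a.py 6 6
```

```text
clock: 24.35
eef_pos: [0.5538, 0.0551, 0.1143]
tool_rot: [0.119, 0.992, -0.024, 0.014]
ft_force: [-0.2, -1.7, 0.3]
grip_width: 0.0206
C [0.5805 0.0204] rad 44.767264510784216 A 0.690 z 0.1143 F [-0.2304 -1.6736  0.2701] w 0.0206 t 24.35 tilt [ 0.0218 -0.0518]
0.794: -3.0, 3.7, 0.6
0.899: -3.5, 3.1, -0.0
1.004: -3.8, 2.8, 0.0
1.109: -4.1, 2.3, 0.0
1.213: -4.3, 1.9, 0.1
1.318: -4.5, 1.5, 0.1
joints [ 0.1287  0.4156 -0.0633  1.0769 -0.0542  0.368 ]
```

```bash
python3 -m crank '[[[-3,3.6,0,0,255],[-3.5,3.1,0,0,255],[-3.8,2.8,0,0,255],[-4.1,2.3,0,0,255],[-4.3,1.9,0.1,0,255],[0,0,0,0,255]]]'; python3 a.py 3 8
```

```text
clock: 25.1
eef_pos: [0.575, 0.0642, 0.1143]
tool_rot: [0.12, 0.992, -0.025, 0.012]
ft_force: [-1.9, -2.2, 1.6]
grip_width: 0.0201
C [0.5805 0.0205] rad 45.13327180710314 A 1.210 z 0.1143 F [-1.8629 -2.2391  1.5607] w 0.0201 t 25.1 tilt [ 0.0185 -0.0517]
1.262: -2.2, 0.7, 0.7
1.315: -2.3, 0.7, 0.0
1.367: -2.3, 0.6, 0.0
1.419: -2.3, 0.4, 0.1
1.472: -2.3, 0.3, 0.1
1.524: -2.3, 0.2, 0.1
1.577: -2.4, 0.1, 0.1
1.629: -2.4, -0.1, 0.1
joints [ 0.1395  0.4588  0.0056  1.1064 -0.0538  0.3793]
```

```bash
python3 -m crank '[[[-2.2,0.7,0,0,255],[-2.3,0.7,0,0,255],[-2.3,0.6,0,0,255]]]'; python3 a.py 3 1;python3 -m crank '[[[-2.3,0.4,0,0,255],[-2.3,0.3,0,0,255],[-2.3,0.2,0,0,255]]]'; python3 a.py 3 4
```

```text
clock: 25.48
eef_pos: [0.5817, 0.0647, 0.1143]
tool_rot: [0.12, 0.992, -0.025, 0.011]
ft_force: [-3.2, -1.0, 2.4]
grip_width: 0.0202
C [0.5805 0.0205] rad 45.20409962037645 A 1.358 z 0.1143 F [-3.2179 -0.9629  2.4361] w 0.0202 t 25.475 tilt [ 0.0169 -0.0514]
1.410: -2.3, 0.3, 0.7
joints [ 0.1384  0.4722  0.0273  1.1162 -0.0533  0.3781]
clock: 25.85
eef_pos: [0.5888, 0.0642, 0.1143]
tool_rot: [0.12, 0.992, -0.024, 0.011]
ft_force: [-4.3, -1.5, 2.5]
grip_width: 0.0203
C [0.5805 0.0205] rad 45.32760265907242 A 1.516 z 0.1143 F [-4.2738 -1.4579  2.464 ] w 0.0203 t 25.85 tilt [ 0.0163 -0.0509]
1.568: -2.4, -0.2, 0.8
1.620: -2.4, -0.0, 0.1
1.673: -2.3, -0.2, 0.1
1.725: -2.3, -0.3, 0.1
joints [ 0.1355  0.4855  0.049   1.125  -0.0526  0.375 ]
```

```bash
python3 -m crank '[[[-2.3,-0.1,0,0,255],[-2.3,-0.1,0,0,255],[-2.3,-0.2,0,0,255]]]'; python3 a.py 3 1;python3 -m crank '[[[-2.2,-0.4,0,0,255],[-2.2,-0.6,0,0,255],[-2.2,-0.7,0,0,255]]]'; python3 a.py 3 4
```

```text
clock: 26.22
eef_pos: [0.5956, 0.0625, 0.1143]
tool_rot: [0.119, 0.993, -0.024, 0.011]
ft_force: [-3.8, -0.5, 2.0]
grip_width: 0.0204
C [0.5805 0.0206] rad 45.36340365726693 A 1.670 z 0.1143 F [-3.764  -0.5304  2.0111] w 0.0204 t 26.225 tilt [ 0.0156 -0.05  ]
1.723: -2.3, -0.6, 0.8
joints [ 0.1307  0.498   0.0697  1.1336 -0.0516  0.3698]
clock: 26.6
eef_pos: [0.602, 0.0598, 0.1143]
tool_rot: [0.119, 0.993, -0.023, 0.011]
ft_force: [-3.6, 0.7, 1.8]
grip_width: 0.0207
C [0.5805 0.0206] rad 45.372394774916565 A 1.823 z 0.1143 F [-3.5528  0.7241  1.7619] w 0.0207 t 26.6 tilt [ 0.0153 -0.0486]
1.876: -2.2, -1.0, 0.8
1.928: -2.2, -0.7, 0.1
1.980: -2.2, -0.9, 0.1
2.033: -2.1, -1.0, 0.1
joints [ 0.1242  0.5092  0.0884  1.1408 -0.0502  0.3628]
```

```bash
python3 -m crank '[[[-2.2,-0.9,0,0,255],[-2.2,-0.8,0,0,255],[-2.1,-0.9,0,0,255]]]'; python3 a.py 3 4
```

```text
clock: 26.98
eef_pos: [0.608, 0.0561, 0.1143]
tool_rot: [0.119, 0.993, -0.023, 0.01]
ft_force: [-4.4, 1.2, 0.9]
grip_width: 0.0205
C [0.5806 0.0206] rad 45.41875722597454 A 1.980 z 0.1143 F [-4.3856  1.2305  0.9348] w 0.0205 t 26.975 tilt [ 0.0151 -0.0477]
2.032: -2.0, -1.3, 0.8
2.085: -2.1, -1.1, 0.1
2.137: -2.0, -1.2, 0.1
2.190: -2.0, -1.3, 0.1
joints [ 0.1164  0.5197  0.106   1.1476 -0.0491  0.3544]
```

```bash
python3 -m crank '[[[-2,-1.2,0,0,255],[-2,-1.1,0,0,255],[-2,-1.2,0,0,255]]]'; python3 a.py 3 4
```

```text
clock: 27.35
eef_pos: [0.6134, 0.0515, 0.1144]
tool_rot: [0.119, 0.993, -0.022, 0.01]
ft_force: [-3.7, 1.8, 0.7]
grip_width: 0.0198
C [0.5806 0.0206] rad 45.456387178007994 A 2.135 z 0.1144 F [-3.6986  1.7529  0.6616] w 0.0198 t 27.35 tilt [ 0.0149 -0.0466]
2.187: -1.7, -1.7, 0.9
2.240: -1.9, -1.4, 0.1
2.292: -1.8, -1.5, 0.1
2.344: -1.7, -1.6, 0.1
joints [ 0.1075  0.5287  0.1214  1.1536 -0.048   0.345 ]
```

```bash
python3 -m crank '[[[-1.8,-1.5,0,0,255],[-1.8,-1.5,0,0,255]]]'; python3 a.py 3 3;  python3 - <<'E'
from m import *
d=cam("side"); crop(d,280,220,80,80,8,"pics/d12.png")
E
```

```text
clock: 27.6
eef_pos: [0.6166, 0.0479, 0.1144]
tool_rot: [0.118, 0.993, -0.022, 0.01]
ft_force: [-3.2, 1.9, -0.3]
grip_width: 0.0204
C [0.5806 0.0207] rad 45.44658635021079 A 2.243 z 0.1144 F [-3.2309  1.9398 -0.3004] w 0.0204 t 27.6 tilt [ 0.0153 -0.0459]
2.295: -1.5, -1.8, 0.9
2.348: -1.7, -1.6, 0.1
2.400: -1.6, -1.7, 0.1
joints [ 0.1007  0.5337  0.1299  1.1563 -0.0473  0.338 ]
```

View pics/d12.png

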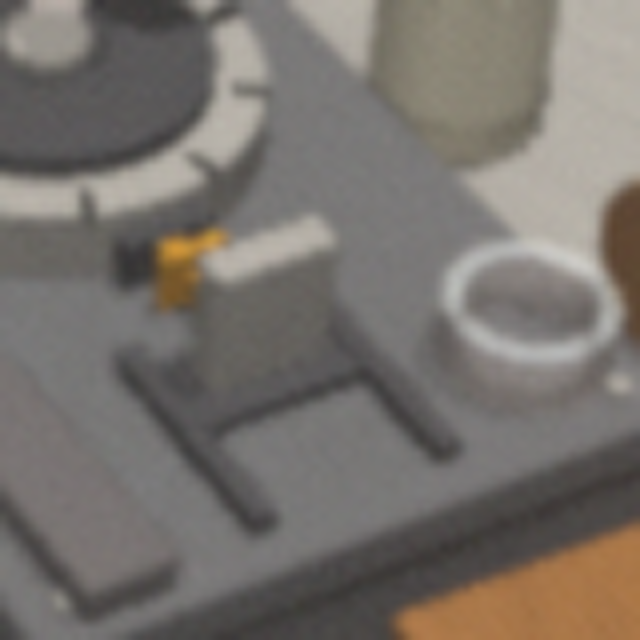

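The flange is unmoved at (160,265), so the bolt is still riding. I continue slowly.

```bash
python3 -m crank '[[[-1.6,-1.7,0,0,255],[-1.5,-1.7,0,0,255]]]'; python3 a.py 3 3
```

```text
clock: 27.9
eef_pos: [0.62, 0.0431, 0.1144]
tool_rot: [0.119, 0.993, -0.022, 0.011]
ft_force: [-2.3, 5.6, -0.8]
grip_width: 0.0203
C [0.5807 0.0207] rad 45.44446471126199 A 2.371 z 0.1144 F [-2.2967  5.6017 -0.7793] w 0.0203 t 27.9 tilt [ 0.0169 -0.0464]
2.423: -1.3, -2.0, 0.9
2.475: -1.5, -1.8, 0.1
2.528: -1.4, -1.9, 0.1
joints [ 0.0928  0.538   0.137   1.1573 -0.0478  0.3306]
```

```bash
python3 - <<'E'
from m import *
d=cam("side"); crop(d,280,220,80,80,8,"pics/d13.png"); print(bot.get_obs()["ft_force"])
E
```

```text
[-0.2332  3.5318 -1.6776]
```

View pics/d13.png

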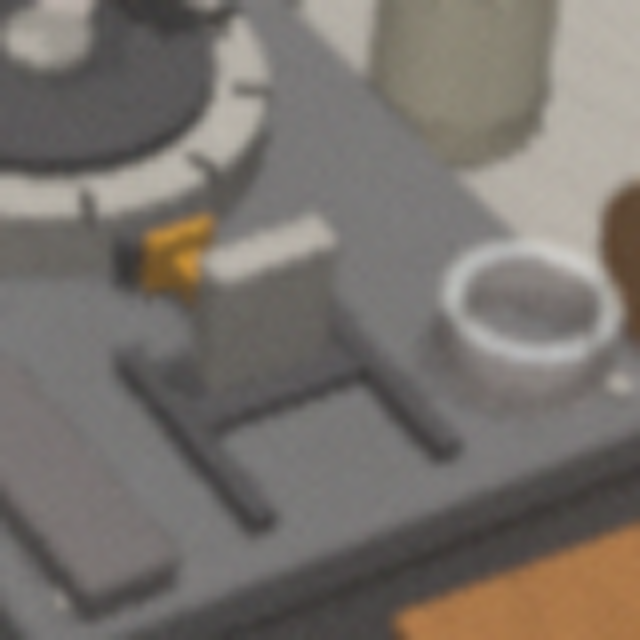

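The flange jumped from (160,265) to (145,255): the bolt has dropped, and the tangential resistance rose to about 6 N. Now the lean, gradually.

```bash
cat > f.py <<'E'
from m import *
o=bot.get_obs(); p=o["eef_pos"]; a=np.arctan2(p[1]-.0207,p[0]-.5807); t=np.array([np.sin(a),-np.cos(a),0])
print("Ftan",-o["ft_force"]@t,"F",o["ft_force"],"A~",np.radians(166.7)-a,o["clock"])
E
python3 -m crank '[[[-1.5,-1.8,0,0,255]]]'; python3 f.py
```

```text
clock: 28.08
eef_pos: [0.6205, 0.0423, 0.1144]
tool_rot: [0.118, 0.993, -0.021, 0.01]
ft_force: [-3.2, 7.4, -0.4]
grip_width: 0.0201
Ftan 8.06849919116939 F [-3.2323  7.4263 -0.439 ] A~ 2.4118242905229117 28.075
```

```bash
python3 -m crank '[[[-1.5,-2,0,0,255]]]'; python3 f.py;  python3 -m crank '[[[-1.6,-2.1,0,0,255]]]'; python3 f.py
```

```text
clock: 28.2
eef_pos: [0.6206, 0.0421, 0.1144]
tool_rot: [0.117, 0.993, -0.019, 0.009]
ft_force: [-3.9, 8.2, -0.8]
grip_width: 0.0203
Ftan 9.070698991642935 F [-3.9027  8.2003 -0.7685] A~ 2.4162383843318405 28.2
clock: 28.32
eef_pos: [0.6206, 0.042, 0.1144]
tool_rot: [0.116, 0.993, -0.017, 0.008]
ft_force: [-4.8, 8.6, -0.0]
grip_width: 0.0206
Ftan 9.869791128395885 F [-4.7606  8.6466 -0.0308] A~ 2.418143273070966 28.325
```

```bash
python3 -m crank '[[[-1.6,-2.1,0,0,255],[-1.6,-2.1,0,0,255]]]'; python3 f.py; python3 -m crank '[[[0,0,0,0,255],[0,0,0,0,255]]]'; python3 f.py
```

```text
clock: 28.58
eef_pos: [0.6206, 0.0421, 0.1144]
tool_rot: [0.114, 0.993, -0.013, 0.005]
ft_force: [-5.8, 8.7, -0.6]
grip_width: 0.0204
Ftan 10.387494064229971 F [-5.8354  8.6577 -0.5822] A~ 2.4173780007023113 28.575
clock: 28.82
eef_pos: [0.6202, 0.0427, 0.1144]
tool_rot: [0.113, 0.993, -0.013, 0.005]
ft_force: [-1.6, 2.2, -1.6]
grip_width: 0.0201
Ftan 2.677658685509452 F [-1.6416  2.1504 -1.6386] A~ 2.400784297594725 28.825
```

The dial held at 2.42 rad under 10 N for several rows, and springs back when relaxed. Release and lift clear.

```bash
python3 -m crank '[[[0,0,0,0,100],[0,0,0,0,0],[0,0,0,0,0],[0,0,0,0,0],[0,0,-8,0,0],[0,0,-12,0,0],[0,0,-15,0,0],[0,0,-15,0,0],[0,0,-15,0,0],[0,0,-15,0,0],[0,0,-15,0,0],[0,0,0,0,0]]]'; python3 - <<'E'
from m import *
c=cam("wrist"); cv2.imwrite("pics/w14.png",c["img"])
d=cam("side"); crop(d,220,180,150,130,5,"pics/d14.png")
d=cam("scene"); cv2.imwrite("pics/s14.png",d["img"])
E
```

```text
clock: 30.32
eef_pos: [0.6228, 0.0428, 0.2212]
tool_rot: [0.115, 0.993, -0.015, 0.011]
ft_force: [0.3, -0.5, -0.0]
grip_width: 0.0856
```

View pics/w14.png

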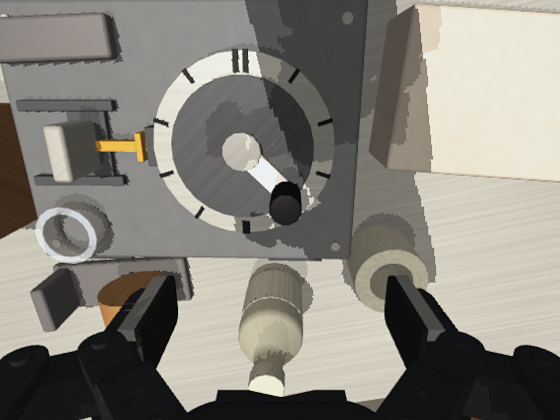

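View pics/d14.png

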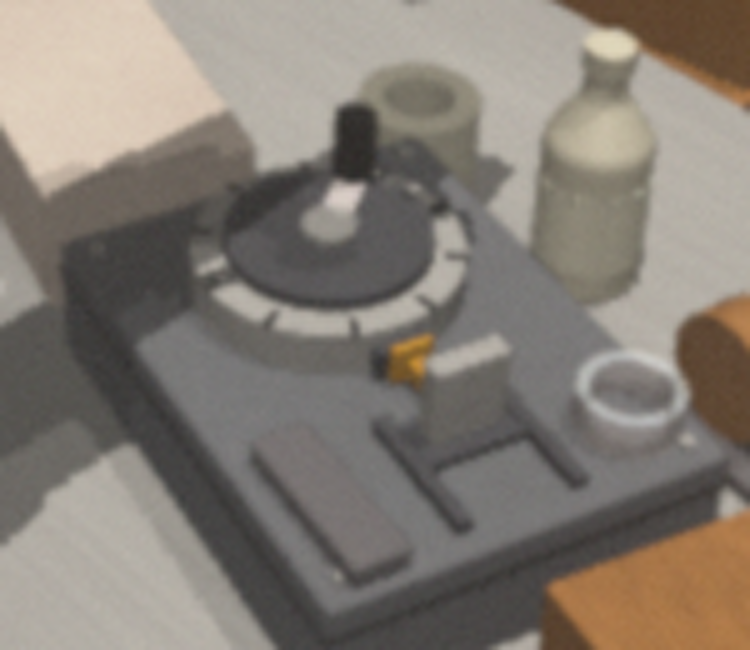

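View pics/s14.png

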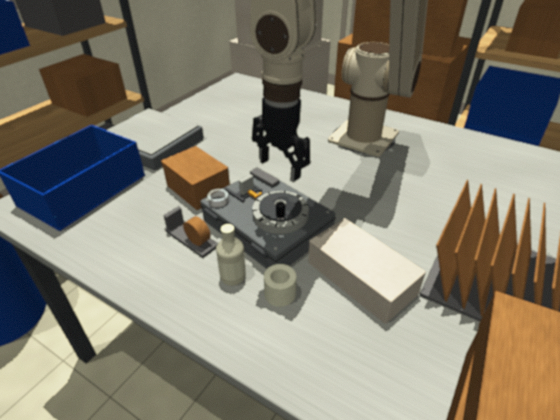

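```bash
python3 - <<'E'
from m import *
c=cam("wrist")
K=plane(c,285.5,209,.142); H=plane(c,241.5,151.5,.108); v=K-H
print("A",np.radians(166.7)-np.arctan2(v[1],v[0]),np.hypot(*v[:2]),bot.get_obs()["joint_vel"])
bot.job_done()
E
```

```text
A 2.337598838561524 0.0439899572381115 [-0.0011  0.0055 -0.0058 -0.0011  0.0016  0.0006]
the job is handed in; nothing more can be done
```

I carried out the whole sequence and handed the job in at about 30 s of robot time; no verdict was reported.

| Step | What I measured |
|---|---|
| Clockwise to the second 5 | dial stopped at 9.41 rad |
| Anticlockwise to the second 1 | dial stopped at 0.67 rad, and the wrist picture agrees |
| Tab pushed home | the push stalled at 19 N after about 30 mm of travel |
| Gate found | the bolt dropped in at about 2.37 rad, and the side picture shows its flange jump towards the dial |
| Lean against the bolt | rose to about 10 N at the knob and held about 0.5 s without the dial moving |

After letting go, the pictures show the tab still home and the bolt still dropped in. The bystanders look where they were, though I only compared the pictures and did not measure their positions. The gripper is open and clear of everything.

Some checks disagreed or could not be made:
- **Dial angle at the end:** the arm's own position put it at 2.40 rad, and the last wrist picture at 2.34 rad. Both are inside the allowed range of 1.265 to 2.505 rad.
- **Tab travel:** the camera estimates were 27, 29 and 33 mm. The arm's travel gave 30.5 mm, and together with the stall I took that as home.
- **Tool tilt:** the tool tilted up to about 3° during the moves and could not be levelled, but it did not affect the grips.

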